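# Vent the casting mould and weigh the mount

### The job

Open the mould's vent valve by swinging its lever a quarter turn all the way to the open stop, then lift the cast puck out of the mould and set it gently, without letting it fall, on the middle of the balance pan, the same way up as it lay. Keep the puck upright throughout, let go of everything, leave the valve open, and leave the bottle, beaker, jar and spatula where they are.

Things in the scene. Friction and masses are not known exactly. Their poses are not given: they have to be found in the camera images.
- mould: Fixed casting mould, left or right of the midline: aluminium block 110 x 110 mm, flat top 45 mm above the table, with an open round cavity (42 mm wide, 12 mm deep) in its middle, on a dark base plate. A ball valve (36 mm diameter, top at 50 mm) on a pipe along the mould's y stands beyond it at x = +85 mm. Origin: on the table below the cavity's centre; z up; x from the cavity to the valve.
- vent_lever (a joint): Valve lever, vertical hinge at lever_pivot, 0 to 1.5708 rad, growing counter-clockwise seen from above. 0 = closed: points along the mould's -x, across the pipe, 6 mm above the puck, which it traps. 1.5708 = open, at the stop: points along the mould's -y, parallel to the pipe, clear of the puck. Starts at 0 to 0.25; stays where left (no spring); takes 2 to 3 N at the grip.
- lever_pivot (a point): The lever's hinge axis at the valve stem, 85 mm from the cavity's centre along the mould's +x, 71 mm above the table (mid-height of the lever's sleeve).
- lever_grip (a point): Where to take the lever: in its grey plastic sleeve near the free end, 118 mm from lever_pivot, 71 mm above the table. The sleeve is a flat bar 22 mm wide (level, across the lever), 14 mm thick (64 to 78 mm above the table), 57 to 137 mm from the pivot; below it 19 mm free above the block. The frame turns with the lever; +x points to the pivot.
- mount: Loose cast resin puck, black, round, 40 mm in diameter, 25 mm high, about 60 g, with a small bright metal rectangle in its top. Origin: centre of its underside; z up. Starts in the mould's cavity with 1 mm of play all round, underside 33 mm and top 58 mm above the table: its upper 13 mm stand above the block's face.
- balance: Fixed white bench balance, 200 x 165 mm, housing top 46 mm above the table, with a round steel pan 116 mm in diameter, 5 mm thick, its top 60 mm above the table. Origin: on the table straight below the pan's centre. The housing reaches from x = -130 to +70 mm; the display is on its -x side, facing the robot. The pan does not give.
- pan_center (a point): Centre of the pan's flat upper face, 60 mm above the table.
- amber_bottle: Bystander: amber glass bottle with a green cap, 70 mm in diameter, 150 mm high, standing. Origin: centre of its underside.
- beaker: Bystander: glass beaker, 68 mm wide at the rim, 85 mm high. Origin: centre of its underside.
- jar: Bystander: white plastic jar with a grey lid, 60 mm in diameter, 75 mm high. Origin: centre of its underside.
- spatula: Bystander: spatula 180 mm long with a black handle, lying on the table between the mould and the balance, along its own x, the handle towards -x. Origin: centre of its underside.

How it is judged (in metres and radians):
On the way, in this order (a step that is already met when the one before it is completed fails the run):
1. the vent valve's lever is swung to the open stop (over 1.45 rad) (value of joint vent_lever above 1.45 rad), for 0.2 s.
2. the puck is lifted clear out of the mould, its underside at least 10 mm above the block's face (z of mount in the frame of mould above 0.055 m), for 0.1 s.
At the end, for the whole second after the job is handed in: The valve lever is open (over 1.45 rad, within 7 degrees of the stop) and the puck rests on the balance pan, its centre within 25 mm of the pan's centre, its underside within 4 mm of the pan's face, upright within 0.1 rad and the same way up as at the start, at rest (value of joint vent_lever above 1.45 rad and horizontal distance between mount and pan_center below 0.025 m and z of mount in the frame of pan_center between -0.004 and 0.004 m and angle between mount's own z axis and vertical below 0.1 rad and linear speed of mount below 0.02 m/s); the robot touches nothing.
It fails at once if the puck is let fall: out of the fingers it moves faster than 0.5 m/s (a drop of over about 13 mm) (contact force between the fingers and mount below 0.05 N and linear speed of mount above 0.5 m/s).
It fails at once if the puck is tipped by more than 0.6 rad (angle between mount's own z axis and vertical above 0.6 rad).
It fails at once if the bottle, beaker, jar or spatula is shifted by more than 30 mm (distance of any of amber_bottle, beaker, jar, spatula from where it was at the start of the episode above 0.03 m).
It also fails if it takes over 61 s, if anything falls off the work surface, if the arm or the gripper's body presses on something with over 40 N, if the wrist force passes 120 N, or if a joint passes its speed limit or range.

### The arm

A 7-joint arm with a two-finger parallel gripper is mounted at the origin on the work surface. World frame = base frame: x ahead of the robot, y to its left, z up, the work surface at z = 0. Lengths are in mm, angles in rad, forces in N, time in s.
With the tool pointing down it reaches from about 350 to 900 mm from the base axis. Payload 19.9 kg.
Tool frame: the origin (TCP) lies between the finger pads; the fingertips stand 19 mm ahead of it and the grasp point (between the pads) is the TCP; z points along the fingers, y is the line along which they close (so a half turn about z gives the same grasp; the last joint's range is limited). The gripper opens to 85 mm and grips with 20 to 120 N. Pads are 22 mm wide; open, the fingers measure 114 mm over their backs; the gripper's body (76 mm by 85 mm) begins 54 mm behind the grasp point. The pads swing forward as they close: fully open they stand 13 mm farther back than shut.
Start: joints at [1.252, 0.417, -0.01, 1.614, 0.005, 1.111, -0.053], TCP at [171.397, -601.021, 250.26] pointing down, gripper open.
Joint ranges: [-2.81, 2.81], [-0.39, 2.02], [-1.27, 1.25], [0.06, 2.57], [-1.19, 4.33], [0.19, 2], [-2.82, 2.82]. Speed limits (rad/s): [1.89, 1.89, 2.39, 2.39, 3.01, 3.01, 3.01].

### API

Orientations are given as a unit quaternion [x, y, z, w].
In Python, from bench import sensors, imaging, sign_off, outline_of gives the robot as it stands. The module is installed in compiled form; this text tells all that it offers.
- The arm moves only by the shell command python3 -m pendant 'ROWS'. ROWS is text: rows parted by semicolons, each of 7 numbers parted by spaces: the shift along the tool's x, y, z in units of 12 cm (1.0 is 12 cm), then the turn, a rotation vector about the tool's x, y, z in units of pi/2 rad (1.0 is pi/2 rad), then the opening, from -1 (shut) to 1 (fully open). A call has 1 to 12 rows; each row is the pose to reach, as a shift and turn from the pose commanded when the call began, along the tool's axes at that moment; what a row does not reach only later rows make up. A row lasts 1/10 s, in which the tool goes at most 50 mm and 8.59 degrees, less where a joint would pass 70% of its speed; a pose out of reach is approached as far as the arm can. A call with a number of a shift or a turn outside -1 to 1 is refused whole. A call with a gripper value outside its range is refused whole. The fingers move at their own pace and stop on an object; the grip force is fixed at half the most. Time passes only in rows, so rows that repeat a pose let the fingers close. It gives the time, the measured TCP pose, the force, the opening and the grip force at its end, in the units of the state.
- sensors.read_state(): the state, without advancing time (a new reading comes with each control period).
- imaging.grab_frame(name): name is "scene" or "side" or "wrist"; returns the picture (384x512x3 uint8, red, green, blue); there is no depth.
- imaging.camera_params(name): a dict with "fx", "fy", "cx", "cy" (pixels), "dist" ([k1, k2, p1, p2, k3] as OpenCV has them; the pictures are not rectified), "cam_to_world" (4x4, takes a point from camera to world coordinates); the wrist camera has in their place "tool_from_camera" (4x4, takes a point from camera to tool coordinates, whose origin is the TCP and whose axes are the flange's). Camera axes: x right, y up, looking along -z (the intrinsics and any distortion apply to the point x, -y, -z); pixel columns grow to the right and rows downward; lengths in mm; the calibration is good to about 2 mm. A picture is of the moment at which its call begins: read the wrist's pose just before it. camera_params takes no time and is no camera call.
- sign_off(): hands the job in; it is judged then, once.
Trained networks look in the newest picture that a camera, given by its name, has taken for a name from the list of things; names that differ only in an ending like _2 or _b are one class to them, and where a whole thing is asked for, a point or a joint stands for the part that bears it (a point fixed in the world has none). Each returns a list of dicts, best first, with "confidence" (0 to 1); they miss things now and then, are a little off and sometimes report something else, mostly with a low value. They report only what shows in the picture. A call takes as long as a camera call.
- outline_of(name, camera): "region" (384x512 bool, what is visible of it) and "location" ([row, column] in pixels, amid what is visible of it).
The state is a dict: "time_s": time; "q": joint angles; "dq": joint speeds; "joint_efforts": joint torques, N m; "eef_pos": TCP position; "tool_rot": TCP orientation; "contact_force": force on the tool from outside, world axes, zero at the start; "wrist_torque": the same for the moment, N m; "gripper_width": opening from 0.0 (shut) to 1.0 (fully open); "gripper_force": force on a finger pad.
Only numpy, scipy, OpenCV 4.12 (cv2) and the standard library are available. Lean on these libraries where they do the work, as an engineer would, in place of code of your own. Each camera call takes 0.05 s, during which the arm holds its last target. There are 200 camera calls.

## Working session

There is one attempt and no reset: what is moved stays moved. The work goes in short steps, Python scripts to look and compute and a shell command to move; the robot and the scene stay as the last step left them, time stands still between calls to the robot, and variables do not carry over. Pictures are saved under pics/ and viewed, at most 12 in all, crops included, and the job is handed in when it is done.

```bash
mkdir -p pics; cat > h.py <<'E'
import numpy as np, cv2
from bench import sensors, imaging, outline_of
from scipy.spatial.transform import Rotation as R
def T(st):
    M=np.eye(4); M[:3,:3]=R.from_quat(st["tool_rot"]).as_matrix(); M[:3,3]=st["eef_pos"]; return M
def cam(name, st=None):
    p=imaging.camera_params(name)
    C=np.array(p["cam_to_world"]) if "cam_to_world" in p else T(st)@np.array(p["tool_from_camera"])
    K=np.array([[p["fx"],0,p["cx"]],[0,p["fy"],p["cy"]],[0,0,1]]); return C,K,np.array(p["dist"],float)
def ray(c,rc):
    C,K,d=c; u=cv2.undistortPoints(np.array([[[rc[1],rc[0]]]],float),K,d)[0,0]
    v=C[:3,:3]@np.array([u[0],-u[1],-1]); return C[:3,3],v/np.linalg.norm(v)
def at_z(c,rc,z):
    o,v=ray(c,rc); return o+v*(z-o[2])/v[2]
def tri(rs):
    A=np.zeros((3,3));b=np.zeros(3)
    for o,v in rs:
        P=np.eye(3)-np.outer(v,v);A+=P;b+=P@o
    return np.linalg.solve(A,b)
def proj(c,X):
    C,K,d=c; Y=np.linalg.inv(C)@np.append(X,1); Y=Y[:3]*[1,-1,-1]
    return cv2.projectPoints(Y.reshape(1,1,3),np.zeros(3),np.zeros(3),K,d)[0][0,0][::-1]
def save(n,im): cv2.imwrite("pics/"+n,im[:,:,::-1])
E
python3 - <<'E'
from h import *
st=sensors.read_state(); print(st)
for n in("scene","side"):
    im=imaging.grab_frame(n); save(n+"0.png",im); c=cam(n); print(n,c[0].round(2).tolist())
    for t in["mould","vent_lever","lever_grip","mount","balance","amber_bottle","beaker","jar","spatula"]:
        for o in outline_of(t,n)[:2]:
            print(t,round(o["confidence"],2),np.round(o["location"],1),o["region"].sum(),at_z(c,o["location"],60).round(0))
E
```

```text
{'time_s': 0.0, 'q': array([ 1.25149033,  0.41798522, -0.01033335,  1.61418362,  0.00471279,
        1.11071022, -0.05301404]), 'dq': array([ 1.13813003e-03,  6.13606562e-04, -1.06242681e-03, -6.87789152e-04,
       -1.14576657e-03,  3.72638511e-05,  1.43843822e-03]), 'joint_efforts': array([ 1.71456992e-03, -8.64441705e+01,  6.79385047e-01, -4.34889507e+01,
        1.91426690e-02,  7.58818671e-03, -5.84453744e-06]), 'eef_pos': array([ 171.31739451, -600.7148549 ,  249.649134  ]), 'tool_rot': array([ 9.90366366e-01,  1.38470442e-01, -1.32967793e-04, -6.17083357e-04]), 'contact_force': array([ 0.50137708,  0.91291056, -0.56919539]), 'wrist_torque': array([-0.02333473,  0.03609671, -0.0223085 ]), 'gripper_force': 0.0, 'gripper_width': 1.0018630032418894}
scene [[0.27, -0.77, 0.58, 1086.28], [0.96, 0.2, -0.18, -139.44], [0.01, 0.61, 0.79, 749.24], [0.0, 0.0, 0.0, 1.0]]
mould 0.63 [203.7 178.9] 4174 [ 564. -157.   60.]
vent_lever 0.89 [191.2 171.1] 501 [ 525. -169.   60.]
lever_grip 0.74 [187.2 175.5] 608 [ 516. -158.   60.]
mount 0.46 [184.9 179.1] 84 [ 511. -149.   60.]
balance 0.97 [143.6 306.8] 4030 [461. 184.  60.]
amber_bottle 0.93 [260.5 256.6] 1734 [744. -29.  60.]
beaker 0.64 [286.6 190.4] 1203 [ 765. -167.   60.]
jar 0.89 [242.4 370.1] 906 [767. 212.  60.]
spatula 0.64 [183.  243.7] 1017 [544.  -3.  60.]
side [[-0.95, 0.21, -0.24, 443.74], [-0.32, -0.59, 0.74, 517.7], [0.01, 0.78, 0.62, 495.53], [0.0, 0.0, 0.0, 1.0]]
mould 0.72 [177.9 312.6] 3589 [519. -86.  60.]
vent_lever 0.93 [154.1 318.4] 578 [ 525. -182.   60.]
lever_grip 0.86 [152.3 314. ] 580 [ 536. -186.   60.]
mount 0.67 [164.2 323.7] 217 [ 506. -145.   60.]
balance 0.7 [327.2 333.6] 15810 [424. 238.  60.]
amber_bottle 0.83 [172.1 203.3] 1871 [741. -30.  60.]
beaker 0.62 [144.2 218.4] 802 [ 756. -145.   60.]
beaker 0.5 [232.2 310.6] 1534 [490.  72.  60.]
jar 0.92 [266.2 130.8] 1832 [739. 237.  60.]
jar 0.43 [142.9 218.5] 862 [ 759. -151.   60.]
```

```bash
python3 - <<'E'
from h import *
a=cv2.imread("pics/scene0.png")[90:330,100:420];b=cv2.imread("pics/side0.png")[90:384,100:500]
a=cv2.resize(a,(400,300));b=cv2.resize(b,(400,294));b=cv2.copyMakeBorder(b,0,6,0,0,0)
cv2.imwrite("pics/both0.png",cv2.resize(np.hstack([a,b]),(800,300)))
E
```

```text
(no output)
```

View pics/both0.png

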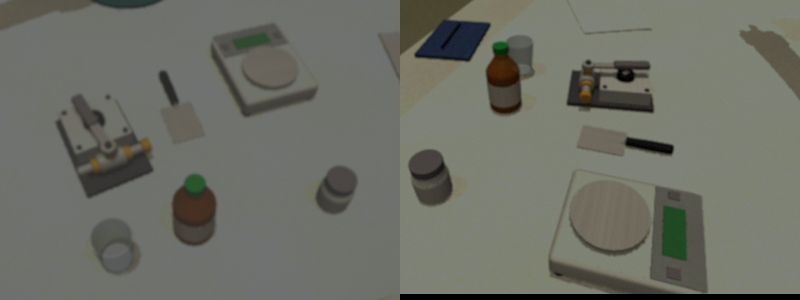

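```bash

python3 -m pendant '0.85 -0.71 -0.1 0 0 0 1;0.85 -0.71 -0.1 0 0 0 1;0.85 -0.71 -0.1 0 0 0 1'
python3 -m pendant '0.85 -0.71 -0.1 0 0 0 1;0.85 -0.71 -0.1 0 0 0 1;0.85 -0.71 -0.1 0 0 0 1'
python3 -m pendant '0.85 -0.71 -0.1 0 0 0 1;0.85 -0.71 -0.1 0 0 0 1;0.85 -0.71 -0.1 0 0 0 1;0.85 -0.71 -0.1 0 0 0 1'
python3 -m pendant '0.6 -0.71 -0.1 0 0 0 1;0.6 -0.71 -0.1 0 0 0 1;0.6 -0.71 -0.1 0 0 0 1;0.6 -0.71 -0.1 0 0 0 1;0.6 -0.71 -0.1 0 0 0 1'
cat > look.py <<'E'
import sys,pickle
from h import *
st=sensors.read_state(); im=imaging.grab_frame("wrist"); c=cam("wrist",st)
save(sys.argv[1]+".png",im); print(st["time_s"],st["eef_pos"],c[0].round(2).tolist())
D={}
for t in sys.argv[2:]:
    for o in outline_of(t,"wrist")[:1]:
        (cc,r),(w,h),a=cv2.minAreaRect(cv2.findNonZero(o["region"].astype(np.uint8)))
        D[t]=o; print(t,round(o["confidence"],2),np.round(o["location"],1),o["region"].sum(),[round(x) for x in(r,cc,w,h,a)],at_z(c,o["location"],65).round(1))
pickle.dump((st,D),open(sys.argv[1]+".pkl","wb"))
E
python3 look.py w1 mould vent_lever lever_grip mount lever_pivot
```

```text
time_s: 1.3
eef_pos: [247.9, -488.6, 262.5]
tool_rot: [0.99, 0.139, 0.0, -0.0]
contact_force: [0.5, -1.6, -0.5]
gripper_width: 1.002
gripper_force: 0.0
time_s: 1.6
eef_pos: [322.6, -378.4, 274.8]
tool_rot: [0.99, 0.14, 0.0, 0.0]
contact_force: [0.7, -0.9, 0.0]
gripper_width: 0.999
gripper_force: 0.0
time_s: 2.0
eef_pos: [398.2, -267.5, 287.0]
tool_rot: [0.99, 0.142, 0.001, 0.0]
contact_force: [-0.4, -0.3, 0.3]
gripper_width: 1.002
gripper_force: 0.0
time_s: 2.5
eef_pos: [441.0, -170.6, 298.1]
tool_rot: [0.99, 0.138, -0.0, 0.0]
contact_force: [0.2, -0.7, -0.6]
gripper_width: 1.001
gripper_force: 0.0
2.5 [ 441.02817895 -170.59712582  298.13492618] [[0.27, 0.92, 0.28, 510.94], [-0.96, 0.26, 0.08, -150.77], [0.0, -0.29, 0.96, 421.93], [0.0, 0.0, 0.0, 1.0]]
mould 0.96 [ 77.8 265.2] 13292 [84, 258, 110, 145, 4] [ 542.1 -153.5   65. ]
vent_lever 0.83 [ 89.8 269.1] 2352 [88, 268, 132, 24, 90] [ 530.3 -162.    65. ]
lever_grip 0.91 [ 92.7 270.1] 2319 [88, 268, 132, 23, 90] [ 527.4 -164.1   65. ]
mount 0.73 [111.1 255.6] 319 [112, 254, 29, 13, 90] [ 501.6 -153.    65. ]
lever_pivot 0.94 [ 80.6 261.7] 12976 [83, 258, 110, 143, 4] [ 537.9 -150.4   65. ]
```

View pics/w1.png

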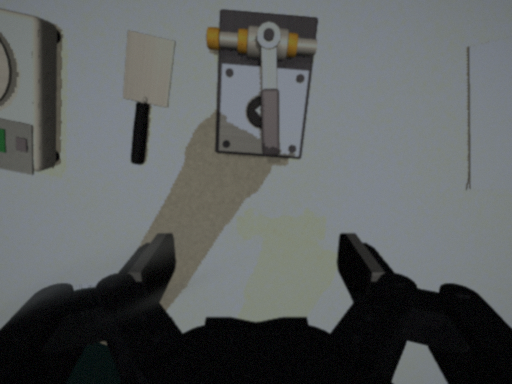

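```bash

python3 -m pendant '-0.5 0.6 0.4 0 0 0 1;-0.5 0.6 0.4 0 0 0 1;-0.5 0.6 0.4 0 0 0 1;-0.5 0.6 0.4 0 0 0 1;-0.5 0.6 0.4 0 0 0 1'
python3 look.py w2 mould vent_lever lever_grip mount
python3 - <<'E'
import cv2,numpy as np
a=cv2.imread("pics/w1.png")[5:165,205:325];b=cv2.imread("pics/w2.png")[0:160,130:250]
cv2.imwrite("pics/z12.png",np.hstack([cv2.resize(x,(400,533),interpolation=cv2.INTER_CUBIC) for x in(a,b)]))
E
```

```text
time_s: 3.3
eef_pos: [404.0, -254.8, 250.7]
tool_rot: [0.99, 0.139, 0.0, -0.0]
contact_force: [0.7, 0.2, -0.3]
gripper_width: 0.999
gripper_force: 0.0
3.3 [ 403.99089102 -254.81831884  250.660779  ] [[0.27, 0.92, 0.27, 473.77], [-0.96, 0.26, 0.08, -234.93], [0.0, -0.29, 0.96, 374.52], [0.0, 0.0, 0.0, 1.0]]
mould 0.57 [ 56.6 206.9] 12619 [60, 204, 115, 120, 0] [ 504.2 -174.    65. ]
vent_lever 0.76 [ 53.6 201.1] 2343 [54, 202, 109, 23, 85] [ 505.3 -167.7   65. ]
lever_grip 0.87 [ 55.7 204.5] 2332 [54, 202, 109, 23, 86] [ 504.3 -171.5   65. ]
mount 0.72 [ 56.4 187.7] 455 [59, 196, 43, 33, 24] [ 499. -155.   65.]
```

View pics/z12.png

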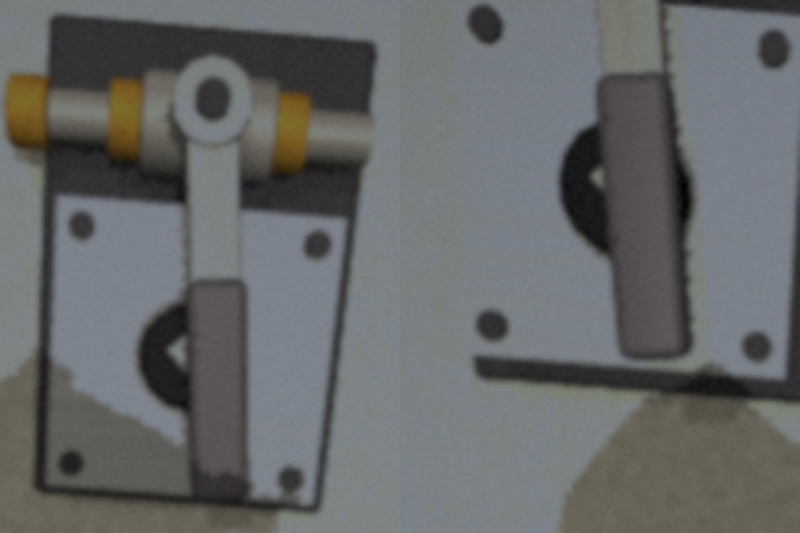

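```bash
cat > m.py <<'E'
from h import *; import pickle
s1=pickle.load(open("w1.pkl","rb"))[0];s2=pickle.load(open("w2.pkl","rb"))[0]
c1,c2=cam("wrist",s1),cam("wrist",s2)
k=.3; A=lambda x,y:(5+y*k,205+x*k); B=lambda x,y:(y*k,130+x*k)
S=[((82,225),(86,24)),((317,244),(374,49)),((70,463),(92,325)),((290,480),(357,347))]
P=[]
for a,b in S:
    p=tri([ray(c1,A(*a)),ray(c2,B(*b))]); q=[at_z(c1,A(*a),45),at_z(c2,B(*b),45)]; P.append((q[0]+q[1])/2); print("screw",p.round(1),q[0].round(1),q[1].round(1))
for n,a,b in[("end",(219.5,498),(256,354)),("start",(218,281),(233,75))]:
    print(n,tri([ray(c1,A(*a)),ray(c2,B(*b))]).round(1),at_z(c1,A(*a),78).round(1),at_z(c2,B(*b),78).round(1))
P=np.array(P); cen=P.mean(0); print("centre",cen)
x=(P[0]+P[1]-P[2]-P[3]);y=P[0]+P[2]-P[1]-P[3]; print(np.degrees([np.arctan2(x[1],x[0]),np.arctan2(y[1],y[0])-np.pi/2]))
hub=at_z(c1,A(212,97),75);print("hub",hub)
E
python3 m.py
```

```text
screw [ 537.4 -108.8   46.9] [ 537.6 -108.6   45. ] [ 537.7 -108.    45. ]
screw [ 555.6 -196.6   45.3] [ 555.6 -196.6   45. ] [ 555.7 -196.6   45. ]
screw [ 449.2 -126.4   46.8] [ 448.7 -126.2   45. ] [ 449.3 -125.9   45. ]
screw [ 466.9 -214.5   46.2] [ 466.6 -214.6   45. ] [ 467.1 -214.5   45. ]
end [ 456.5 -186.2   73.8] [ 456.7 -185.6   78. ] [ 457.2 -187.1   78. ]
start [ 530.6 -162.9   76. ] [ 530.5 -162.9   78. ] [ 530.1 -163.4   78. ]
centre [ 502.27681346 -161.36957413   45.        ]
[11.39607716 11.4552181 ]
hub [ 586.4349594  -144.14510121   75.        ]
```

```bash
cat > plan.py <<'E'
from h import *
PIV=np.array([585.8,-144.5]); YAW=np.radians(11.4)
def rel(p,R1,M):
    d=M[:3,:3].T@(np.array(p)-M[:3,3])/120; w=(R.from_matrix(M[:3,:3].T@R1)).as_rotvec()/(np.pi/2)
    return " ".join(f"{x:.2f}" if abs(x)>.004 else "0" for x in [*d,*w])
def Rt(xdir): # tool down, x axis heading xdir(rad)
    x=np.array([np.cos(xdir),np.sin(xdir),0]);z=np.array([0,0,-1.]);return np.stack([x,np.cross(z,x),z],1)
def pose(p,R1):
    M=np.eye(4);M[:3,:3]=R1;M[:3,3]=p;return M
def lev(th,z,r,d): # th lever joint angle
    a=YAW+np.pi+th;e=np.array([np.cos(a),np.sin(a)]);t=np.array([-e[1],e[0]])
    return np.append(PIV+r*e-d*t,z),Rt(a-np.pi)
E
python3 - <<'E'
from plan import *
M=T(sensors.read_state())
p,Q=lev(.115,130,122,38);print(p,rel(p,Q,M)); M=pose(p,Q)
p,Q=lev(.115,76,122,38);print(rel(p,Q,M)); M=pose(p,Q)
for th in np.linspace(.115,.85,10): p,Q=lev(th,76,122,27);print(round(th,2),rel(p,Q,M))
M=pose(p,Q);print()
for th in np.linspace(.85,1.55,9): p,Q=lev(th,76,122,27);print(round(th,2),rel(p,Q,M))
E
```

```text
[ 458.02816249 -146.03542795  130.        ] 0.68 -0.75 1.01 0 0 -0.02
0 0 0.45 0 0 0
0.12 0 0.09 0 0 0 0
0.2 -0.01 0.18 0 0 0 -0.05
0.28 -0.02 0.26 0 0 0 -0.10
0.36 -0.02 0.34 0 0 0 -0.16
0.44 -0.02 0.43 0 0 0 -0.21
0.52 -0.01 0.51 0 0 0 -0.26
0.6 0.01 0.60 0 0 0 -0.31
0.69 0.04 0.68 0 0 0 -0.36
0.77 0.07 0.76 0 0 0 -0.42
0.85 0.11 0.83 0 0 0 -0.47

0.85 0 0 0 0 0 0
0.94 -0.02 0.09 0 0 0 -0.06
1.02 -0.02 0.18 0 0 0 -0.11
1.11 -0.02 0.27 0 0 0 -0.17
1.2 -0.02 0.36 0 0 0 -0.22
1.29 0 0.45 0 0 0 -0.28
1.38 0.02 0.54 0 0 0 -0.33
1.46 0.06 0.63 0 0 0 -0.39
1.55 0.09 0.71 0 0 0 -0.45
```

```bash

python3 -m pendant '0.68 -0.75 1 0 0 -0.02 -1;0.68 -0.75 1 0 0 -0.02 -1;0.68 -0.75 1 0 0 -0.02 -1;0.68 -0.75 1 0 0 -0.02 -1;0.68 -0.75 1 0 0 -0.02 -1;0.68 -0.75 1 0 0 -0.02 -1;0.68 -0.75 1 0 0 -0.02 -1;0.68 -0.75 1 0 0 -0.02 -1;0.68 -0.75 1 0 0 -0.02 -1'
python3 look.py w3 lever_grip mount
```

```text
time_s: 4.45
eef_pos: [457.3, -147.1, 130.9]
tool_rot: [0.988, 0.153, 0.0, 0.0]
contact_force: [0.8, -0.1, -0.1]
gripper_width: -0.0
gripper_force: 0.0
4.45 [ 457.32389127 -147.12644415  130.89643833] [[0.3, 0.91, 0.27, 526.42], [-0.95, 0.29, 0.09, -125.09], [0.0, -0.29, 0.96, 254.77], [0.0, 0.0, 0.0, 1.0]]
lever_grip 0.91 [110.1 312.6] 7719 [114, 316, 49, 228, 0] [ 533.8 -162.2   65. ]
```

View pics/w3.png

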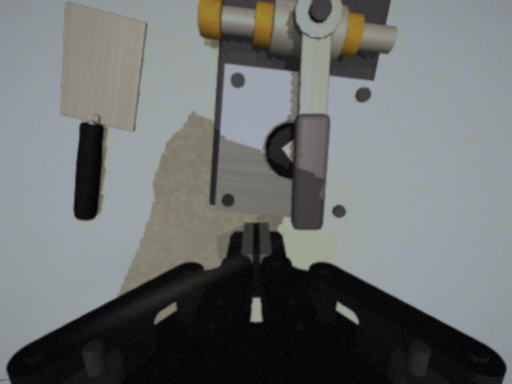

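Wrist view: lever (sleeve cols 293–329, rows 113–228) vertical in the picture, the shut fingers (col 257) to its left beyond the puck (row 150). Descending and pushing.

```bash

python3 -m pendant '0 0 0.25 0 0 0 -1;0 0 0.45 0 0 0 -1;0 0 0.45 0 0 0 -1;0 0 0.45 0 0 0 -1'
python3 -m pendant '0 0.09 0 0 0 0 -1;-0.01 0.18 0 0 0 -0.05 -1;-0.02 0.26 0 0 0 -0.1 -1;-0.02 0.34 0 0 0 -0.16 -1;-0.02 0.34 0 0 0 -0.16 -1'
python3 -c "
from h import *
im=imaging.grab_frame('wrist');save('w4.png',im);o=outline_of('lever_grip','wrist');print([(x['confidence'],x['location']) for x in o])"
```

```text
time_s: 5.0
eef_pos: [457.4, -146.3, 76.7]
tool_rot: [0.988, 0.154, -0.0, -0.0]
contact_force: [-0.1, 0.0, -0.2]
gripper_width: -0.003
gripper_force: 0.0
time_s: 5.5
eef_pos: [468.1, -188.0, 77.3]
tool_rot: [0.961, 0.276, 0.001, 0.001]
contact_force: [0.6, 0.6, 0.3]
gripper_width: -0.004
gripper_force: 0.0
[(0.85, [136.7, 312.2]), (0.17, [103.1, 276.2])]
```

View pics/w4.png

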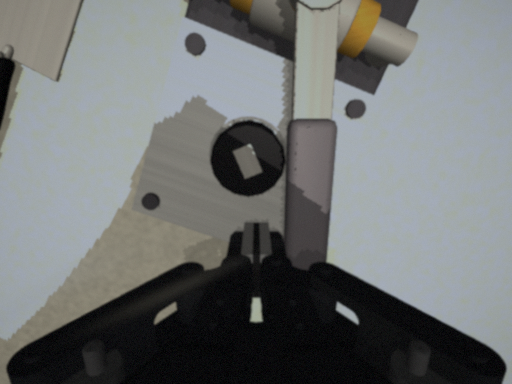

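Lever moves with the fingers (sleeve cols 288–335), puck with its bright rectangle now visible at (160,248). Continuing.

```bash
python3 - <<'E'
from plan import *
p,Q=lev(.36,76,122,27); M=pose(p,Q)
for th in np.linspace(.45,1.1,8): p,Q=lev(th,76,122,27);print(round(th,2),rel(p,Q,M))
M=pose(p,Q);print()
for th in np.linspace(1.18,1.54,5): p,Q=lev(th,76,122,27);print(round(th,2),rel(p,Q,M))
E
```

```text
0.45 -0.02 0.09 0 0 0 -0.06
0.54 -0.02 0.19 0 0 0 -0.12
0.64 -0.02 0.29 0 0 0 -0.18
0.73 -0.01 0.38 0 0 0 -0.23
0.82 0.01 0.48 0 0 0 -0.29
0.91 0.03 0.57 0 0 0 -0.35
1.01 0.07 0.66 0 0 0 -0.41
1.1 0.11 0.74 0 0 0 -0.47

1.18 -0.01 0.08 0 0 0 -0.05
1.27 -0.02 0.18 0 0 0 -0.11
1.36 -0.02 0.27 0 0 0 -0.17
1.45 -0.02 0.36 0 0 0 -0.22
1.54 0 0.45 0 0 0 -0.28
```

```bash

python3 -m pendant '-0.02 0.09 0 0 0 -0.06 -1;-0.02 0.19 0 0 0 -0.12 -1;-0.02 0.29 0 0 0 -0.18 -1;-0.01 0.38 0 0 0 -0.23 -1;0.01 0.48 0 0 0 -0.29 -1;0.03 0.57 0 0 0 -0.35 -1;0.07 0.66 0 0 0 -0.41 -1;0.11 0.74 0 0 0 -0.47 -1;0.11 0.74 0 0 0 -0.47 -1'
python3 -m pendant '-0.01 0.08 0 0 0 -0.05 -1;-0.02 0.18 0 0 0 -0.11 -1;-0.02 0.27 0 0 0 -0.17 -1;-0.02 0.36 0 0 0 -0.22 -1;-0.02 0.36 0 0 0 -0.22 -1'
python3 - <<'E'
from plan import *
st=sensors.read_state();c=cam("wrist",st);im=imaging.grab_frame("wrist");save("w5.png",im)
o=outline_of("lever_grip","wrist")[0];print(o["confidence"],o["location"])
m=o["region"].astype(np.uint8);print(cv2.minAreaRect(cv2.findNonZero(m)))
for r in range(0,384,30):
    k=np.flatnonzero(m[r])
    if len(k): print(r,k.min(),k.max(),at_z(c,(r,k.mean()),78).round(1))
print("tool",st["eef_pos"],T(st)[:3,0])
E
```

```text
time_s: 6.5
eef_pos: [526.4, -254.5, 76.4]
tool_rot: [0.797, 0.604, 0.0, 0.0]
contact_force: [-0.9, -0.4, -1.0]
gripper_width: 0.0
gripper_force: 0.0
time_s: 7.0
eef_pos: [567.2, -267.6, 76.3]
tool_rot: [0.681, 0.732, 0.0, -0.0]
contact_force: [0.4, 1.3, 0.1]
gripper_width: 0.002
gripper_force: 0.0
0.93 [135.0, 316.8]
((315.0805969238281, 133.57566833496094), (54.995140075683594, 269.6091003417969), 2.332023859024048)
0 293 348 [ 583.8 -155.3   78. ]
30 299 342 [ 585.2 -165.5   78. ]
60 298 339 [ 585.9 -176.4   78. ]
90 296 337 [ 586.6 -187.9   78. ]
120 295 334 [ 587.4 -200.1   78. ]
150 289 337 [ 588.4 -213.    78. ]
180 287 334 [ 589.1 -226.8   78. ]
210 285 331 [ 589.8 -241.5   78. ]
240 284 327 [ 590.5 -257.2   78. ]
tool [ 567.21766524 -267.55835436   76.31609345] [-7.15827142e-02  9.97434584e-01  4.07608751e-04]
```

```bash

python3 -m pendant '0 0.1 0 0 0 -0.05 -1;0 0.13 0 0 0 -0.08 -1;0 0.13 0 0 0 -0.08 -1'
python3 -m pendant '0 0.02 0 0 0 0 -1;0 0.04 0 0 0 0 -1;0 0.04 0 0 0 0 -1;0 0.04 0 0 0 0 -1'
```

```text
time_s: 7.4
eef_pos: [582.1, -266.6, 76.3]
tool_rot: [0.634, 0.773, -0.0, -0.0]
contact_force: [0.1, -0.1, 0.5]
gripper_width: 0.0
gripper_force: 0.0
time_s: 7.8
eef_pos: [586.2, -266.2, 76.2]
tool_rot: [0.634, 0.773, -0.001, -0.001]
contact_force: [-6.7, -1.6, 3.6]
gripper_width: 0.0
gripper_force: 3.3
```

```bash

python3 -m pendant '0 0.02 0 0 0 0 -1;0 0.02 0 0 0 0 -1;0 0.02 0 0 0 0 -1'
python3 - <<'E'
from plan import *
st=sensors.read_state();c=cam("wrist",st);im=imaging.grab_frame("wrist");save("w6.png",im)
m=outline_of("lever_grip","wrist")[0]["region"]
X=[]
for r in list(range(50,120,5))+list(range(160,235,5)):
    k=np.flatnonzero(m[r]); X.append(at_z(c,(r,k.mean()),78))
X=np.array(X);f=np.polyfit(X[:,1],X[:,0],1);print(np.degrees(np.arctan(f[0])), "stop expects", np.tan(YAW), "lever rad", np.pi/2-(np.pi/2)+0, f)
print("lever", np.radians(90)+ (np.arctan(-f[0])-YAW))
E
```

```text
time_s: 8.1
eef_pos: [586.7, -266.2, 76.0]
tool_rot: [0.634, 0.773, -0.002, -0.002]
contact_force: [-22.0, -0.2, 13.7]
gripper_width: 0.001
gripper_force: 10.9
-50.78610790298275 stop expects 0.20163536937154192 lever rad 0.0 [ -1.22551434 315.66124706]
lever 2.258213589247705
```

```bash

python3 -m pendant '0 -0.15 0 0 0 0 -1;0 -0.3 0 0 0 0 -1;0 -0.3 -0.4 0 0 0 -1;0 -0.3 -0.8 0 0 0 -1;0 -0.3 -1 0 0 0 -1;0 -0.3 -1 0 0 0 -1;0 -0.3 -1 0 0 0 -1'
python3 -m pendant '-0.4 0 -0.3 0 0 0 1;-0.4 0 -0.3 0 0 0 1;-0.4 0 -0.3 0 0 0 1;-0.4 0 -0.3 0 0 0 1'
python3 look.py w7 vent_lever mount mould; python3 -c "
from h import *;print(sensors.read_state()['q'].round(2))"
```

```text
time_s: 8.9
eef_pos: [554.1, -272.6, 196.5]
tool_rot: [0.634, 0.774, -0.0, 0.0]
contact_force: [-0.6, -0.7, -0.6]
gripper_width: -0.004
gripper_force: 0.0
time_s: 9.3
eef_pos: [563.2, -318.7, 230.8]
tool_rot: [0.633, 0.774, 0.0, -0.001]
contact_force: [-1.2, 0.6, -0.2]
gripper_width: 0.679
gripper_force: 0.0
9.3 [ 563.22597831 -318.72234968  230.83674636] [[0.98, -0.19, -0.05, 548.8], [0.2, 0.94, 0.28, -247.63], [-0.0, -0.28, 0.96, 354.78], [0.0, 0.0, 0.0, 1.0]]
vent_lever 0.72 [ 78.4 315.4] 3355 [73, 317, 30, 148, 1] [ 600.7 -212.8   65. ]
mount 0.6 [ 10.9 227.7] 982 [14, 227, 28, 42, 90] [ 506.6 -172.4   65. ]
mould 0.96 [ 44.7 274.9] 14175 [74, 258, 147, 174, 90] [ 555.3 -191.4   65. ]
[ 0.95  0.56 -0.69  1.55  0.38  1.16  0.38]
```

View pics/w7.png

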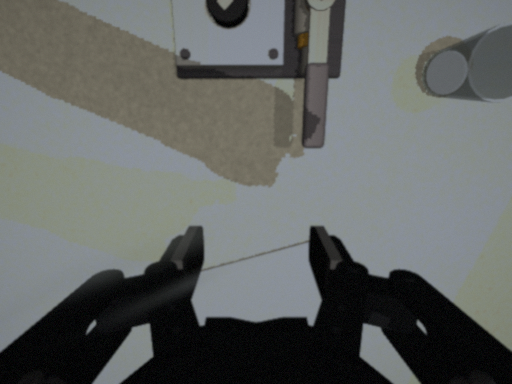

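Lever points down the picture (hub (2,320), sleeve rows 64–146 at col ~315), parallel to the block's side; puck partly at the top edge (8,228). Checking the angle numerically, then moving up for the puck.

```bash
python3 - <<'E'
from plan import *; import pickle
c=cam("wrist",pickle.load(open("w7.pkl","rb"))[0])
a=at_z(c,(64,317),78);b=at_z(c,(146,314.5),78);print(a,b)
for q in(a,PIV): print("lever",(np.arctan2(b[1]-q[1],b[0]-q[0])-YAW-np.pi)%(2*np.pi))
print("edge",np.degrees(np.arctan2(*(at_z(c,(65,290),45)-at_z(c,(67,177),45))[[1,0]])))
st=sensors.read_state();M=T(st)
for z in(230,): 
    for dd in(95,140): p=np.array([502.3,-161.4])-dd*np.array([np.cos(YAW+np.pi/2),np.sin(YAW+np.pi/2)]);print(rel([*p,z],Rt(YAW+np.pi/2),M))
E
```

```text
[ 596.62790424 -202.02396221   78.        ] [ 613.7703027  -275.80803879   78.        ]
lever 1.6001108373147135
lever 1.581704848769518
edge 12.326290526063088
0.59 -0.24 0.01 0 0 0
0.22 -0.24 0.01 0 0 0
```

```bash

python3 -m pendant '0.22 -0.5 0 0 0 0 1;0.22 -0.5 0 0 0 0 1;0.22 -0.5 0 0 0 0 1;0.22 -0.5 0 0 0 0 1'
python3 look.py w8 mount
python3 -m pendant '0.37 0.26 0 0 0 0 1;0.37 0.26 0 0 0 0 1;0.37 0.26 0 0 0 0 1;0.37 0.26 0 0 0 0 1'
python3 look.py w9 mount
python3 - <<'E'
from plan import *; import pickle
rs=[];
for n in("w8","w9"):
    st,D=pickle.load(open(n+".pkl","rb"));c=cam("wrist",st);m=D["mount"]["region"].astype(np.uint8)
    cn=max(cv2.findContours(m,0,1)[0],key=cv2.contourArea);(u,v),ax,_=cv2.fitEllipse(cv2.convexHull(cn));print(u,v,ax)
    g=cv2.imread("pics/"+n+".png",0); b=(m>0)&(g>90); ys,xs=np.nonzero(b); print("tag",ys.mean() if len(ys) else 0,xs.mean() if len(xs) else 0,len(xs))
    rs.append(ray(c,(v,u)));print(at_z(c,(v,u),56).round(1))
print(tri(rs).round(1))
a=cv2.imread("pics/w9.png");cv2.imwrite("pics/w9z.png",cv2.resize(a[:250,130:390],(520,500)))
E
```

```text
time_s: 9.9
eef_pos: [499.7, -305.6, 232.4]
tool_rot: [0.633, 0.774, -0.0, 0.0]
contact_force: [-0.3, -0.5, -0.8]
gripper_width: 0.999
gripper_force: 0.0
9.9 [ 499.65856432 -305.64334169  232.41900212] [[0.98, -0.19, -0.06, 485.05], [0.2, 0.94, 0.28, -234.33], [-0.0, -0.29, 0.96, 356.21], [0.0, 0.0, 0.0, 1.0]]
mount 0.97 [ 29.1 286.4] 1649 [31, 288, 48, 41, 90] [ 499.8 -163.2   65. ]
time_s: 10.4
eef_pos: [521.5, -256.3, 232.0]
tool_rot: [0.633, 0.774, 0.0, -0.0]
contact_force: [-0.3, -0.1, 0.2]
gripper_width: 1.001
gripper_force: 0.0
10.4 [ 521.54674403 -256.33212162  232.02955898] [[0.98, -0.19, -0.06, 506.97], [0.2, 0.94, 0.28, -185.09], [-0.0, -0.29, 0.96, 355.87], [0.0, 0.0, 0.0, 1.0]]
mount 0.71 [ 80.4 256.5] 1294 [78, 256, 41, 38, 90] [ 503.  -163.8   65. ]
287.4122619628906 30.782474517822266 (41.459449768066406, 50.35481643676758)
tag 28.97596153846154 288.15384615384613 208
[ 501.6 -162.3   56. ]
256.09197998046875 78.33785247802734 (39.01417922973633, 41.79549789428711)
tag 74.91752577319588 258.5670103092784 97
[ 502.1 -161.3   56. ]
[ 502.  -160.7   49.6]
```

View pics/w9z.png

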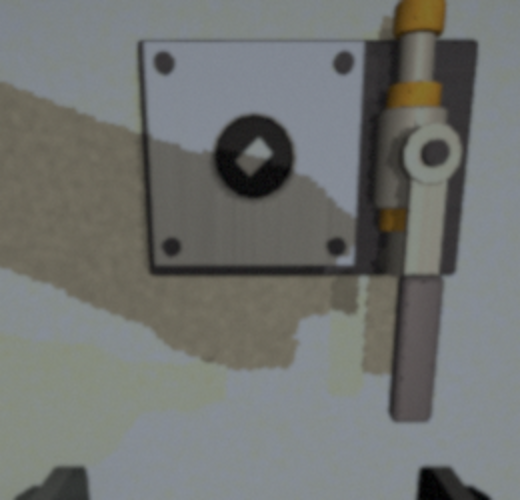

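Lever open, puck at zoom (155,253) central in the block; centre measured (502,-161). Going over and down.

```bash
python3 - <<'E'
from plan import *
M=T(sensors.read_state());Q=Rt(YAW+np.pi/2)
print(rel([502.2,-161.4,120],Q,M))
E
```

```text
0.81 0 0.93 0 0 0
```

```bash

python3 -m pendant '0.5 0 0.1 0 0 0 1;0.81 0 0.5 0 0 0 1;0.81 0 0.93 0 0 0 1;0.81 0 0.93 0 0 0 1;0.81 0 0.93 0 0 0 1;0.81 0 0.93 0 0 0 1'
python3 -m pendant '0 0 0.25 0 0 0 1;0 0 0.43 0 0 0 1;0 0 0.43 0 0 0 1;0 0 0.43 0 0 0 1'
python3 - <<'E'
from h import *
save("w10.png",imaging.grab_frame("wrist"));save("s10.png",imaging.grab_frame("side"))
a=cv2.imread("pics/w10.png");b=cv2.imread("pics/s10.png")[90:234,240:400]
cv2.imwrite("pics/g10.png",np.hstack([cv2.resize(a,(400,300)),cv2.resize(b,(333,300),interpolation=cv2.INTER_CUBIC)]))
E
```

```text
time_s: 11.1
eef_pos: [502.5, -161.4, 121.3]
tool_rot: [0.634, 0.774, 0.0, 0.0]
contact_force: [-0.3, -0.2, 0.5]
gripper_width: 0.998
gripper_force: 0.0
time_s: 11.5
eef_pos: [502.9, -161.3, 70.5]
tool_rot: [0.634, 0.774, 0.0, 0.001]
contact_force: [0.5, 0.6, 0.2]
gripper_width: 1.0
gripper_force: 0.0
```

View pics/g10.png

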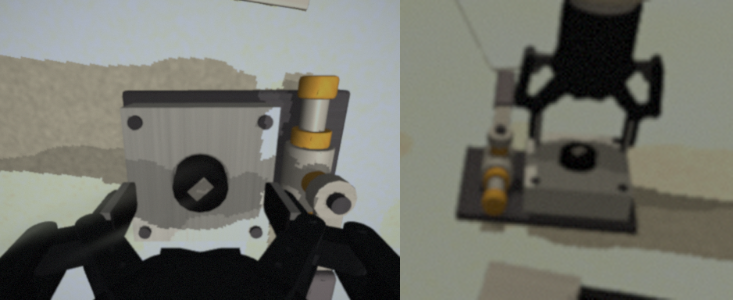

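Fingers straddle the puck (puck at (185,200) in the left view), right finger clear of the valve hub. Down 4 mm and close.

```bash

python3 -m pendant '0 0 0.035 0 0 0 1;0 0 0.035 0 0 0 0.2;0 0 0.035 0 0 0 0.2;0 0 0.035 0 0 0 -1;0 0 0.035 0 0 0 -1;0 0 0.035 0 0 0 -1;0 0 0.035 0 0 0 -1;0 0 0.035 0 0 0 -1;0 0 0.035 0 0 0 -1'
```

```text
time_s: 12.5
eef_pos: [502.2, -160.7, 65.5]
tool_rot: [0.633, 0.774, -0.0, 0.0]
contact_force: [-5.0, 1.0, 14.4]
gripper_width: 0.437
gripper_force: 58.4
```

```bash

python3 -m pendant '0 0 -0.05 0 0 0 -1;0 0 -0.12 0 0 0 -1;0 0 -0.2 0 0 0 -1;0 0 -0.3 0 0 0 -1;0 0 -0.45 0 0 0 -1;0 0 -0.7 0 0 0 -1;0 0 -1 0 0 0 -1;0 0 -1 0 0 0 -1;0 0 -1 0 0 0 -1'
python3 - <<'E'
from h import *
for n in("scene","side"):
    im=imaging.grab_frame(n);save(n+"11.png",im);c=cam(n)
    for o in outline_of("balance",n)[:1]: print(n,o["confidence"],o["location"]);np.save(n+"bal.npy",o["region"])
a=cv2.imread("pics/scene11.png")[90:190,260:370];b=cv2.imread("pics/side11.png")
cv2.imwrite("pics/g11.png",np.hstack([cv2.resize(a,(440,400),interpolation=cv2.INTER_CUBIC),cv2.resize(b[70:384,200:480],(357,400),interpolation=cv2.INTER_CUBIC)]))
E
```

```text
time_s: 13.4
eef_pos: [502.3, -161.0, 186.0]
tool_rot: [0.633, 0.774, 0.0, 0.001]
contact_force: [0.6, -0.8, -1.0]
gripper_width: 0.427
gripper_force: 60.3
scene 0.67 [144.3, 309.5]
side 0.69 [326.9, 333.6]
```

View pics/g11.png

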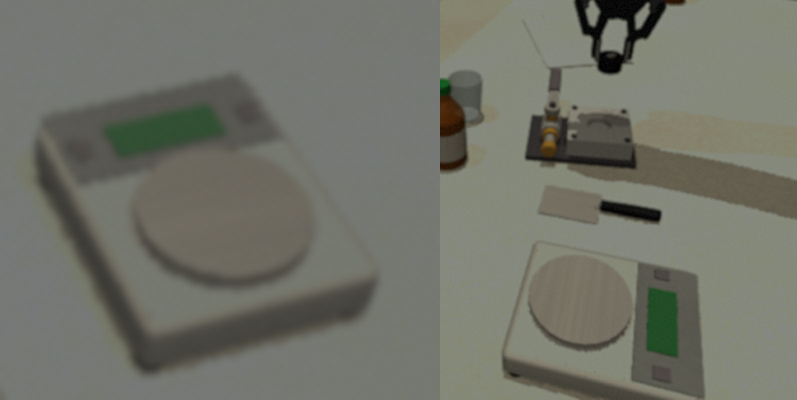

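```bash
python3 - <<'E'
from plan import *
a=(143,316);b=(303.5,309.8);cs,cd=cam("scene"),cam("side")
print(at_z(cs,a,60),at_z(cd,b,60),tri([ray(cs,a),ray(cd,b)]))
M=T(sensors.read_state());print(M[:3,0],sensors.read_state()["q"].round(2))
# puck bottom in side view
for t in("mount",):
    for n in("scene","side"):
        for o in outline_of(t,n)[:1]: print(n,o["confidence"],o["location"],proj(cam(n),[502,-161,168]))
E
```

```text
[464.44874711 207.17494665  60.        ] [461.62762719 212.42138919  60.        ] [461.44971584 209.30855229  56.11903858]
[-1.97982549e-01  9.80205093e-01  9.40778891e-04] [ 0.87  0.42 -0.76  1.9   0.35  0.96  0.15]
side 0.75 [115.5, 331.2] [116.29736342 333.7756962 ]
```

```bash

python3 -m pendant '0.3 0.05 0 0 0 0 -1;0.6 0.1 0 0 0 0 -1;0.95 0.14 0 0 0 0 -1;0.95 0.14 0 0 0 0 -1'
python3 -m pendant '0.3 0.05 0 0 0 0 -1;0.6 0.1 -0.1 0 0 0 -1;0.95 0.14 -0.3 0 0 0 -1;0.95 0.14 -0.3 0 0 0 -1;0.95 0.14 -0.3 0 0 0 -1;0.95 0.14 -0.3 0 0 0 -1'
python3 look.py w12 balance mount
python3 -c "
import cv2;cv2.imwrite('pics/w12z.png',cv2.resize(cv2.imread('pics/w12.png'),(768,576),interpolation=cv2.INTER_CUBIC))"
```

```text
time_s: 14.1
eef_pos: [495.5, -40.3, 184.9]
tool_rot: [0.631, 0.776, 0.001, -0.001]
contact_force: [-0.1, -1.1, -0.5]
gripper_width: 0.432
gripper_force: 60.2
time_s: 14.7
eef_pos: [489.8, 68.5, 220.3]
tool_rot: [0.634, 0.774, -0.0, -0.0]
contact_force: [-0.4, -0.7, -0.0]
gripper_width: 0.437
gripper_force: 60.3
14.7 [489.79989896  68.45422448 220.28700487] [[0.98, -0.19, -0.06, 475.39], [0.2, 0.94, 0.28, 139.77], [-0.0, -0.29, 0.96, 344.1], [0.0, 0.0, 0.0, 1.0]]
balance 0.68 [ 54.5 226.3] 22989 [61, 224, 122, 216, 90] [439.7 176.6  65. ]
mount 0.58 [239.3 254.8] 4506 [237, 255, 78, 68, 90] [502.4  -3.2  65. ]
```

View pics/w12z.png

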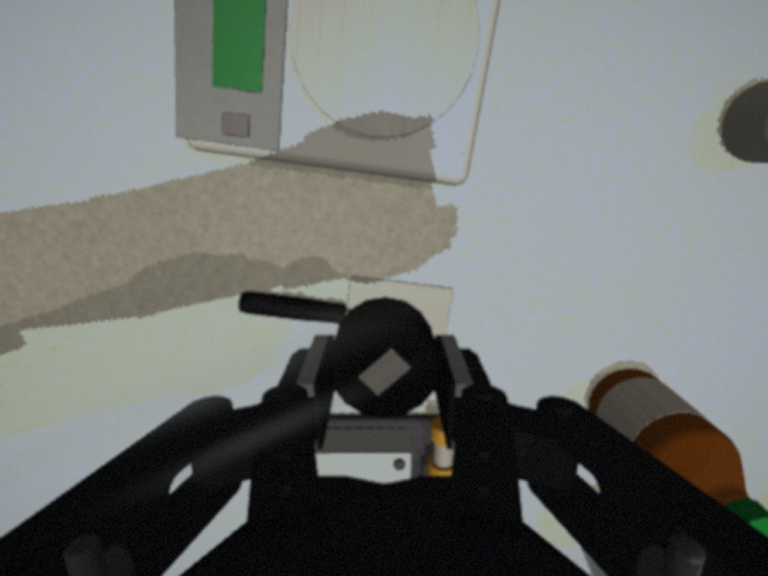

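Puck upright, gripped (zoom (355,385)); pan visible above: right edge (40,478), bottom (138,384), left (45,292). Fit the known-radius rim.

```bash
python3 - <<'E'
from plan import *; import pickle
from scipy.optimize import least_squares
c=cam("wrist",pickle.load(open("w12.pkl","rb"))[0])
P=np.array([at_z(c,(r/1.5,k/1.5),60) for k,r in[(292,45),(479,40),(384,138),(330,122),(440,118)]])
s=least_squares(lambda p:np.hypot(P[:,0]-p[0],P[:,1]-p[1])-58,[463,210]);print(s.x,s.fun)
M=T(sensors.read_state());print(rel([*((s.x+[463,210])/2),130],M[:3,:3],M))
E
```

```text
[461.94270591 206.38804538] [-1.27997533 -0.34817925 -0.52887633  1.15277978 -0.40654783]
1.19 0.01 0.75 0 0 0
```

```bash

python3 -m pendant '0.3 0 0 0 0 0 -1;0.6 0 0.1 0 0 0 -1;0.9 0 0.3 0 0 0 -1;0.9 0 0.3 0 0 0 -1'
python3 -m pendant '0.2 0.01 0.1 0 0 0 -1;0.28 0.01 0.4 0 0 0 -1;0.28 0.01 0.57 0 0 0 -1;0.28 0.01 0.57 0 0 0 -1;0.28 0.01 0.57 0 0 0 -1'
python3 - <<'E'
from h import *
for n in("side","scene"):
    save(n+"13.png",imaging.grab_frame(n)); o=outline_of("mount",n)
    if o: print(n,o[0]["confidence"],cv2.boundingRect(o[0]["region"].astype(np.uint8)))
E
```

```text
time_s: 15.25
eef_pos: [466.2, 178.8, 182.8]
tool_rot: [0.631, 0.776, -0.001, -0.002]
contact_force: [0.2, -0.6, -0.1]
gripper_width: 0.435
gripper_force: 60.3
time_s: 15.75
eef_pos: [463.4, 208.0, 116.9]
tool_rot: [0.634, 0.774, -0.0, -0.0]
contact_force: [-0.9, 0.6, 0.5]
gripper_width: 0.435
gripper_force: 60.4
side 0.73 (296, 269, 30, 34)
scene 0.75 (310, 124, 14, 18)
```

Directly above; expected bottom at about 84, so descend 20 mm and then in 1–2 mm steps watching the force.

```bash

python3 -m pendant '0 0 0.08 0 0 0 -1;0 0 0.14 0 0 0 -1;0 0 0.17 0 0 0 -1;0 0 0.17 0 0 0 -1;0 0 0.17 0 0 0 -1'
python3 -m pendant '0 0 0.01 0 0 0 -1;0 0 0.02 0 0 0 -1;0 0 0.02 0 0 0 -1'
python3 -m pendant '0 0 0.01 0 0 0 -1;0 0 0.01 0 0 0 -1'
python3 -m pendant '0 0 0.01 0 0 0 -1;0 0 0.01 0 0 0 -1'
```

```text
time_s: 16.45
eef_pos: [463.0, 208.6, 96.0]
tool_rot: [0.633, 0.774, -0.0, -0.0]
contact_force: [-0.4, 0.4, -0.3]
gripper_width: 0.43
gripper_force: 60.4
time_s: 16.75
eef_pos: [463.0, 208.4, 93.6]
tool_rot: [0.633, 0.774, -0.0, -0.0]
contact_force: [-0.0, -0.1, -1.1]
gripper_width: 0.438
gripper_force: 60.4
time_s: 16.95
eef_pos: [463.1, 208.5, 92.6]
tool_rot: [0.633, 0.774, 0.0, 0.0]
contact_force: [-0.0, -0.6, 2.8]
gripper_width: 0.435
gripper_force: 60.7
time_s: 17.15
eef_pos: [463.2, 208.6, 92.4]
tool_rot: [0.633, 0.774, -0.0, 0.001]
contact_force: [-8.4, -6.9, 30.9]
gripper_width: 0.433
gripper_force: 63.5
```

```bash

python3 -m pendant '0 0 -0.008 0 0 0 -1;0 0 -0.008 0 0 0 -1'
python3 -m pendant '0 0 0 0 0 0 0;0 0 0 0 0 0 0.1;0 0 0 0 0 0 0.3;0 0 0 0 0 0 0.5;0 0 0 0 0 0 0.5;0 0 0 0 0 0 0.5'
python3 -m pendant '0 0 -0.1 0 0 0 0.5;0 0 -0.3 0 0 0 0.5;0 0 -0.6 0 0 0 0.5;0 0 -1 0 0 0 0.5;-0.5 0 -1 0 0 0 0.5;-1 0 -1 0 0 0 0.5;-1 0 -1 0 0 0 0.5;-1 0 -1 0 0 0 0.5'
python3 look.py w14 mount balance
python3 - <<'E'
from plan import *; import pickle
save("side14.png",imaging.grab_frame("side"))
for o in outline_of("mount","side")[:1]: print(o["confidence"],o["location"],at_z(cam("side"),o["location"],75))
a=cv2.imread("pics/side14.png")[70:384,200:480];b=cv2.imread("pics/w14.png")
cv2.imwrite("pics/g14.png",np.hstack([cv2.resize(a,(333,373)),cv2.resize(b,(466,373))]))
E
```

```text
time_s: 17.35
eef_pos: [463.2, 208.5, 92.5]
tool_rot: [0.633, 0.774, 0.0, 0.0]
contact_force: [-2.7, -2.2, 10.4]
gripper_width: 0.438
gripper_force: 61.4
time_s: 17.95
eef_pos: [463.1, 208.5, 92.2]
tool_rot: [0.633, 0.774, 0.0, -0.0]
contact_force: [0.2, 0.4, -0.2]
gripper_width: 0.75
gripper_force: 0.0
time_s: 18.75
eef_pos: [487.4, 87.6, 212.9]
tool_rot: [0.635, 0.772, -0.0, 0.0]
contact_force: [-0.4, 0.3, 0.1]
gripper_width: 0.75
gripper_force: 0.0
18.75 [487.41429731  87.60939128 212.90304172] [[0.98, -0.19, -0.06, 473.12], [0.19, 0.94, 0.28, 159.06], [-0.0, -0.29, 0.96, 336.65], [0.0, 0.0, 0.0, 1.0]]
mount 0.97 [ 40.7 256.1] 2080 [41, 255, 46, 55, 11] [463. 211.  65.]
balance 0.69 [ 67.  216.1] 25179 [70, 223, 141, 222, 90] [431.5 182.8  65. ]
0.97 [295.4, 309.4] [464.27175709 210.22903339  75.        ]
```

View pics/g14.png

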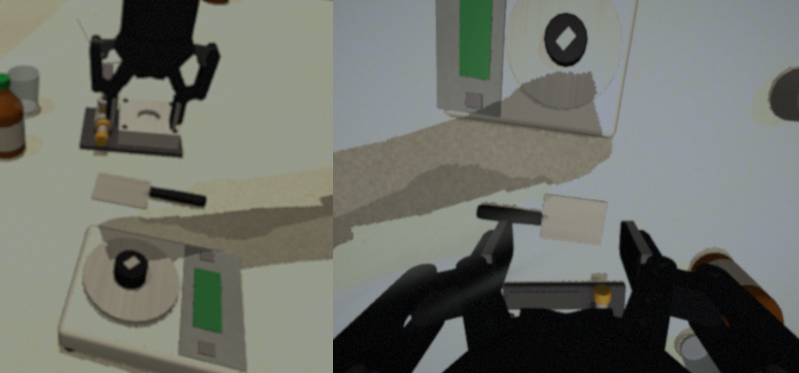

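The puck stands upright in the middle of the pan (left view (268,131)). The lever was still open in the picture taken after the lift, and the gripper is clear.

```bash
python3 -c "
from bench import sign_off
print(sign_off())"
```

```text
the job is handed in; nothing more can be done
None
```

I swung the valve lever to its open stop, set the puck upright near the middle of the balance pan, let go of everything and handed the job in at about 19 s; the hand-in gave no verdict.

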